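# Square up a cast glass block and hold the lamp shutter open

## Robot

A 7-joint arm with a two-finger parallel gripper is mounted at the origin on the work surface. World frame = base frame: x ahead of the robot, y to its left, z up, the work surface at z = 0. Lengths are in m, angles in rad, forces in N, time in s.
With the tool pointing down it reaches from about 0.425 to 0.875 m from the base axis. Payload 8.4 kg.
Tool frame: the origin (TCP) lies on the centre line of the jaws, within the pads' length; the fingertips stand 17 mm ahead of it and the grasp point (between the pads) lies 2 mm behind it (ctrl.tip_extent is the distance from the TCP to the fingertips, in m); z points along the fingers, y is the line along which they close (so a half turn about z gives the same grasp; the last joint's range is limited). The gripper opens to 87 mm and grips with 3 to 60 N. Pads are 19 mm wide; open, the fingers measure 117 mm over their backs; the gripper's body (75 mm by 190 mm) begins 51 mm behind the grasp point.
Start: joints at [-1.26, 0.333, 0.04, 1.465, -0.013, 1.343, -0.059], TCP at [0.259, 0.596, 0.24] pointing down, gripper open.
Joint ranges: [-2.58, 2.58], [-0.38, 2.09], [-1.3, 1.39], [0.25, 2.4], [-1.5, 4.64], [0.08, 2.09], [-2.65, 2.65]. Speed limits (rad/s): [2.22, 2.22, 2.79, 2.79, 3.14, 3.14, 3.14].

## Interface

Orientations are given as a rotation vector (axis times angle).
In Python, from station import ctrl gives the robot as it stands.
- The arm moves only by the tool drive_tool, never from a script. Its argument "deltas" is a list of rows, each an object of numbers: "tx", "ty", "tz": the shift along the tool's x, y, z in m; "ax", "ay", "az": the turn, a rotation vector about the tool's x, y, z in degrees; "grip": the finger opening in m, from 0 to 0.087. In form: [{"tx": .., "ty": .., "tz": .., "ax": .., "ay": .., "az": .., "grip": ..}, ...]. A call has 1 to 5 rows; each row is the pose to reach, as a shift and turn from the pose commanded when the call began, along the tool's axes at that moment; what a row does not reach only later rows make up. A row lasts 1/12 s, in which the tool goes at most 41.7 mm and 7.16 degrees, less where a joint would pass 70% of its speed; a pose out of reach is approached as far as the arm can. A call with a gripper value outside its range is refused whole. The fingers move at their own pace and stop on an object; "squeeze" is the grip in N (left out, the last holds). Time passes only in rows, so rows that repeat a pose let the fingers close. It gives the time, the measured TCP pose, the force, the opening and the grip force at its end, in the units of the state.
- ctrl.get_state(): the state, without advancing time (a new reading comes with each control period).
- ctrl.get_image(name): name is "scene" or "top" or "wrist"; returns the picture (384x512x3 uint8, red, green, blue); there is no depth.
- ctrl.camera_params(name): a dict with "mtx" (3x3 intrinsics, pixels), "world_from_camera" (4x4, takes a point from camera to world coordinates); the wrist camera has in their place "tool_from_camera" (4x4, takes a point from camera to tool coordinates, whose origin is the TCP and whose axes are the flange's). Camera axes: x right, y up, looking along -z (the intrinsics and any distortion apply to the point x, -y, -z); pixel columns grow to the right and rows downward; lengths in m; the calibration is good to about 2 mm. A picture is of the moment at which its call begins: read the wrist's pose just before it. camera_params takes no time and is no camera call.
- ctrl.finish_job(): hands the job in; it is judged then, once.
The state is a dict: "clock": time; "joint_positions": joint angles; "joint_vel": joint speeds; "joint_torque": joint torques, N m; "ee_pos": TCP position; "orientation": TCP orientation; "contact_force": force on the tool from outside, world axes, zero at the start; "moment": the same for the moment, N m; "gripper_width": finger opening in m; "gripper_force": force on a finger pad.
Only numpy, scipy, OpenCV 4.12 (cv2) and the standard library are available. Lean on these libraries where they do the work, as an engineer would, in place of code of your own. Each camera call takes 0.05 s, during which the arm holds its last target. There are 200 camera calls.

## Task

On the viewing jig, slide the green glass block over the white stage, without lifting it, until it sits square and flush against both metal stops, and leave it there. Then pull the orange handle of the spring-shut lamp shutter out towards the robot's side until its yellow pointer stands in the red band, and keep holding it there: finish with the gripper still on the handle, because the spring closes the shutter as soon as it is let go. Leave the jar, the tin and the stone alone.

Things in the scene. Friction and masses are not known exactly. Their poses are not given: they have to be found in the camera images.
- rig: Viewing jig, fixed to the table: dark steel base 280 x 360 x 12 mm; origin at the centre of its underside; x points away from the robot (jig turned by up to 0.25 rad), y to the left, z up. On its left half a white stage, 220 (x) by 200 mm (y), centred at (-20, 75) mm, top 20 mm above the table. On its right half the lamp box with the sliding shutter and its orange handle in front.
- corner (a point): Where the faces of the two aluminium stops would meet, on the stage top, at (80, 150, 20) mm in the jig's frame; axes as the jig's. Far stop: faces -x, covers y -50 to 0 from here. Side stop: faces -y, covers x -50 to 0 from here. Both are 15 mm high, 12 mm thick. With the glass block flush its centre is at x -45, y -30 mm from here.
- glass: Loose block of green cast glass, 90 (x) by 60 (y) by 30 mm high, edges rounded 3 mm, 0.28 to 0.56 kg (sliding it takes 1 to 4 N); origin at the centre of its underside, on the stage. Starts 20 to 55 mm short of each stop, turned up to 0.3 rad from the jig's x; its long x axis ends parallel to the jig's x.
- shutter (a joint): How far the shutter is pulled out along the jig's -x, in m: 0 shut, 0.075 fully out. A spring pulls it shut: about 3 N when shut, 120 N/m more as it opens (about 10 N at 60 mm).
- lamp (a point): Centre of the top of the green lamp box, 120 (jig x) by 80 mm (jig y), top 90 mm above the table; fixed on the jig. Axes as the jig's. The black upright shutter plate (top 80 mm above the table) slides over the lit window in its left (+y) face.
- handle_top (a point): Centre of the top of the shutter's orange handle, an upright block 14 (jig x) by 30 mm (jig y), 24 to 82 mm above the table; axes as the jig's. Moves with the shutter. Free: 53 mm behind it (+x) to the shutter plate, but for a steel bar 8 mm wide, up to 35 mm above the table; all in front; 40 mm on both sides, but for the pointer, below 28 mm.
- pointer (a point): Mid-point of the part of the thin yellow pointer (3 mm wide) that reaches from the handle's foot to the right (-y) over the white index strip; moves with the shutter. Axes as the jig's.
- mark (a point): Centre line of the red band (12 mm long in jig x) on the white index strip to the right of the handle's path, given at the pointer's height; 28 to 62 mm towards the robot (jig -x) of the pointer's shut position. Not to be shifted. Axes as the jig's.
- jar: Amber jar, radius 32, height 90 mm, on the table; origin under its centre. To be left alone.
- tin: Steel tin, radius 35, height 80 mm, on the table; origin under its centre. To be left alone.
- stone: Grey stone, radius about 38, height 46 mm, on the table; origin under its centre. To be left alone.
Mind the look-alikes: they are no part of the job. There is more than one size of the glass; the job needs the smallest.

How it is judged:
On the way, in this order (a step that is already met when the one before it is completed fails the run):
1. the glass block sits flush against both stops, untouched by the robot (x of glass in the frame of corner between -0.048 and -0.04 m and y of glass in the frame of corner between -0.033 and -0.025 m and z of glass in the frame of corner between -0.004 and 0.004 m and angle between the x axis of glass and the x axis of corner, either way round below 0.04 rad and contact force between each of the arm, the fingers and glass below 0.5 N), for 0.2 s.
2. the pointer is held in the red band by the gripper (x of pointer in the frame of mark between -0.006 and 0.006 m and contact force between the fingers and shutter above 2 N), for 0.5 s.
At the end, for the whole second after the job is handed in: The gripper's fingers hold the shutter (contact over 2 N) still, its pointer in the red band (within 6 mm of the band's centre line); the glass block lies on the stage within 3 mm of both stops and 0.04 rad of square, not touched by the robot (all of step 1 and all of step 2 and velocity of joint shutter between -0.005 and 0.005 m/s); the arm keeps its last pose, push and grip.
It fails at once if the glass block is lifted more than 10 mm off the stage (z of glass in the frame of corner above 0.01 m).
It fails at once if the jar is moved by more than 15 mm (distance of jar from where it was at the start of the episode above 0.015 m).
It fails at once if the tin is moved by more than 15 mm (distance of tin from where it was at the start of the episode above 0.015 m).
It fails at once if the stone is moved by more than 15 mm (distance of stone from where it was at the start of the episode above 0.015 m).
It fails at once if the red band is shifted by more than 3 mm (distance of mark from where it was at the start of the episode above 0.003 m).
It also fails if it takes over 64 s, if anything falls off the work surface, if the arm or the gripper's body presses on something with over 40 N, if the wrist force passes 120 N, or if a joint passes its speed limit or range.

## Working session

There is one attempt and no reset: what is moved stays moved. The work goes in short steps, Python scripts to look and compute and a tool call to move; the robot and the scene stay as the last step left them, time stands still between calls to the robot, and variables do not carry over. Pictures are saved under pics/ and viewed, at most 10 in all, crops included, and the job is handed in when it is done.

Besides the shell and the picture viewer there is one more tool, called after ">>>" by a JSON object that holds its "api" and its "payload", one argument or row to a line. drive_tool: Moves the arm, as the interface text tells. Its arguments: {"type":"object","properties":{"deltas":{"type":"array","items":{"type":"object","properties":{"tx":{"type":"number"},"ty":{"type":"number"},"tz":{"type":"number"},"ax":{"type":"number"},"ay":{"type":"number"},"az":{"type":"number"},"grip":{"type":"number"}}}},"squeeze":{"type":"number"}},"required":["deltas"]}

```bash
mkdir -p pics; cat > h.py <<'E'
from station import ctrl
import numpy as np, cv2
from scipy.spatial.transform import Rotation as R
def snap(n,f,crop=None,s=1):
    im=ctrl.get_image(n); cv2.imwrite('pics/'+f,im[...,::-1].copy())
    return im
def cam(n):
    p=ctrl.camera_params(n); return np.array(p['mtx']),np.array(p['world_from_camera'])
def plane(n,uv,z):
    K,T=cam(n); uv=np.atleast_2d(uv).astype(float)
    d=np.c_[(uv[:,0]-K[0,2])/K[0,0],-(uv[:,1]-K[1,2])/K[1,1],-np.ones(len(uv))]@T[:3,:3].T
    o=T[:3,3]; return o+d*((z-o[2])/d[:,2])[:,None]
def tri(a,uva,b,uvb):
    P=[]
    for n in(a,b):
        K,T=cam(n); P.append(K@np.diag([1,-1,-1])@np.linalg.inv(T)[:3])
    X=cv2.triangulatePoints(P[0],P[1],np.array(uva,float).T,np.array(uvb,float).T)
    return (X[:3]/X[3]).T
E
python3 - <<'E'
from h import *
a=snap('scene','s0.png');b=snap('top','t0.png')
for n in('scene','top'):
    p=ctrl.camera_params(n);print(n,{k:np.round(v,3) if not isinstance(v,str) else v for k,v in p.items()})
s=ctrl.get_state();print(s['clock'],s['ee_pos'],s['orientation'],s['contact_force'])
print({k:np.round(v,4) for k,v in ctrl.camera_params('wrist').items()})
E
```

```text
scene {'mtx': array([[380.015,   0.   , 261.827],
       [  0.   , 380.015, 194.421],
       [  0.   ,   0.   ,   1.   ]]), 'world_from_camera': array([[-0.794, -0.526,  0.306,  0.863],
       [ 0.608, -0.675,  0.418,  0.472],
       [-0.013,  0.517,  0.856,  1.143],
       [ 0.   ,  0.   ,  0.   ,  1.   ]])}
top {'mtx': array([[446.622,   0.   , 254.656],
       [  0.   , 446.622, 192.742],
       [  0.   ,   0.   ,   1.   ]]), 'world_from_camera': array([[ 0.014,  0.999, -0.047,  0.425],
       [-1.   ,  0.013, -0.006, -0.032],
       [-0.006,  0.047,  0.999,  1.457],
       [ 0.   ,  0.   ,  0.   ,  1.   ]])}
0.1 [0.25884669 0.59581365 0.23875878] [-6.39174508e-01 -3.07570695e+00  2.25696071e-03] [-0.22132268  0.47256243  0.8732332 ]
{'mtx': array([[278.9648,   0.    , 256.4232],
       [  0.    , 278.9648, 189.1189],
       [  0.    ,   0.    ,   1.    ]]), 'tool_from_camera': array([[-3.000e-04,  9.593e-01,  2.824e-01,  7.820e-02],
       [ 1.000e+00,  2.000e-04,  4.000e-04,  5.000e-04],
       [ 3.000e-04,  2.824e-01, -9.593e-01, -1.440e-01],
       [ 0.000e+00,  0.000e+00,  0.000e+00,  1.000e+00]])}
```

View pics/s0.png

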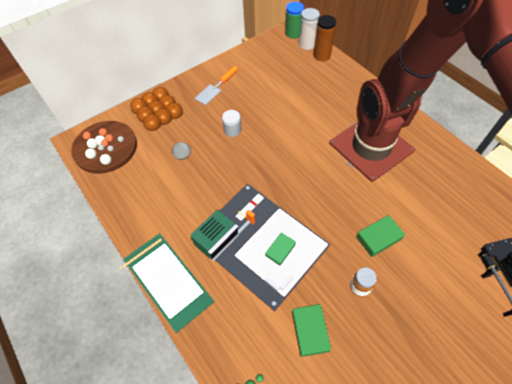

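View pics/t0.png

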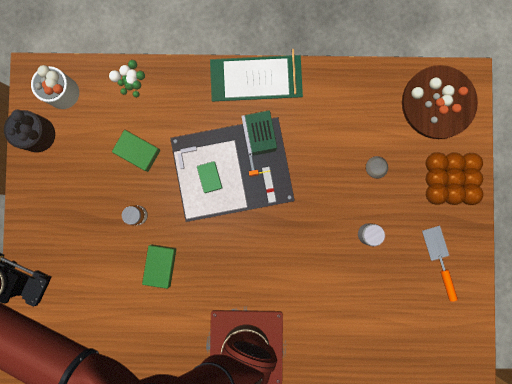

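The stage has the small green block at top (209,177) / scene (280,248). The look-alikes are the larger green blocks at top (136,150) and (158,266), scene (311,330) and (380,235). The orange handle is at top (254,173) and the orange spatula grip at (449,287). By the description I choose the block on the stage and the handle on the jig, and check both in a close crop.

```bash
python3 - <<'E'
import cv2,numpy as np
t=cv2.imread('pics/t0.png')[105:225,165:300]; s=cv2.imread('pics/s0.png')[180:310,185:335]
t=cv2.resize(t,None,fx=5,fy=5,interpolation=cv2.INTER_CUBIC);s=cv2.resize(s,None,fx=5,fy=4.6,interpolation=cv2.INTER_CUBIC)
cv2.imwrite('pics/t0c.png',t);s=cv2.resize(cv2.imread('pics/s0.png')[180:310,185:335],None,fx=4.6,fy=4.6,interpolation=cv2.INTER_CUBIC);cv2.imwrite('pics/s0c.png',s)
E
```

```text
(no output)
```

View pics/t0c.png

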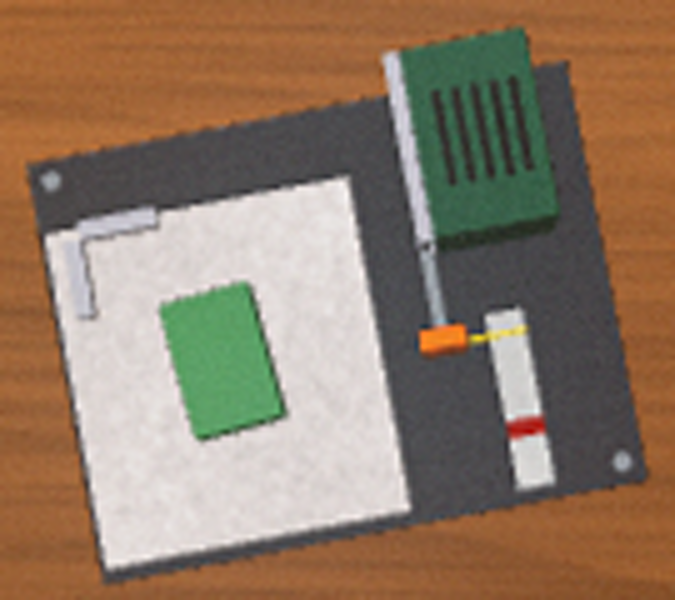

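View pics/s0c.png

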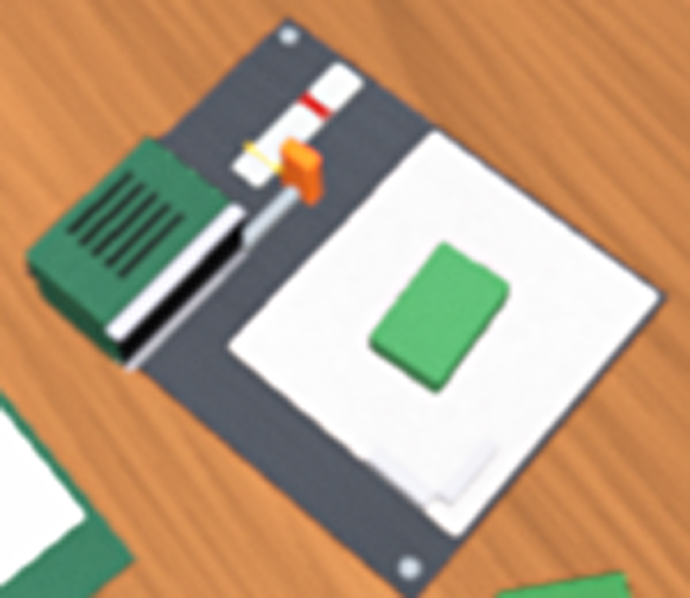

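Top crop: the stage block's top corners are at crop (160,303), (247,282), (286,412), (200,438), and the L-shaped stops meet at (80,235). The handle top is at (443,338), the pointer at (500,335) and the red band at (526,428). The block is clearly the smallest green one.

```bash
cat >> h.py <<'E'
def jigfit():
    o=lambda c:(np.array(c)+.5)/5-.5+[165,105]
    st=plane('top',o([(45,235),(350,178),(410,513),(105,570)]),.02)[:,:2]
    ba=plane('top',o([(28,163),(568,62),(648,482),(105,582)]),.012)[:,:2]
    W=np.r_[st,ba]
    J=np.array([(.09,.175),(.09,-.025),(-.13,-.025),(-.13,.175),(.14,.18),(.14,-.18),(-.14,-.18),(-.14,.18)])
    Jc=J-J.mean(0);Wc=W-W.mean(0)
    a=np.arctan2((Jc[:,0]*Wc[:,1]-Jc[:,1]*Wc[:,0]).sum(),(Jc*Wc).sum())
    r=np.array([[np.cos(a),-np.sin(a)],[np.sin(a),np.cos(a)]])
    t=W.mean(0)-r@J.mean(0); return a,r,t,W-(J@r.T+t)
def rect(n,z,mask):
    im=cv2.cvtColor(mask.astype(np.uint8)*255,cv2.COLOR_GRAY2BGR)[...,0]
    c=max(cv2.findContours(im,cv2.RETR_EXTERNAL,cv2.CHAIN_APPROX_NONE)[0],key=cv2.contourArea)
    return cv2.minAreaRect(c)
E
python3 - <<'E'
from h import *
o=lambda c:(np.array(c)+.5)/5-.5+[165,105]
q=lambda c:(np.array(c)+.5)/4.6-.5+[185,180]
a,r,t,res=jigfit();print('yaw',a,'t',t);print((res*1e3).round(1).tolist())
inv=lambda P:np.c_[(P[:,:2]-t)@r,P[:,2:]]
g=plane('top',o([(160,303),(247,282),(286,412),(200,438)]),.05)
print('glass jig',inv(g).round(4).tolist(),inv(g).mean(0)); 
e=inv(g);d=(e[0]+e[1]-e[2]-e[3]);print('yaw rel',np.arctan2(d[1],d[0]), np.linalg.norm(d[:2])/2)
# triangulate: glass corners, handle top centre, pointer mid, red
T=o([(160,303),(247,282),(286,412),(200,438),(442,335),(526,428),(527,329),(45,235),(350,178),(410,513),(105,570)])
S=q([(437,390),(372,343),(443,243),(508,290),(302,155),(314,106),(247,147),(455,538),(230,345),(435,130),(663,296)])
X=tri('scene',S,'top',T);print(inv(X).round(4).tolist());print(X.round(4).tolist())
print('handle .082',inv(plane('top',o([(442,335)]),.082)),'red .013',inv(plane('top',o([(526,428),(500,336)]),.024)))
print('obst',plane('top',[(133,215),(372,235),(377,167)],.08))
E
```

```text
yaw 0.19848270857949984 t [0.56967735 0.05206629]
[[-0.4, 0.3], [-0.1, -0.6], [-0.9, 0.7], [-0.8, 0.2], [-0.2, -0.8], [-0.3, 0.7], [0.6, 1.1], [2.2, -1.6]]
glass jig [[0.0284, 0.1065, 0.05], [0.0314, 0.05, 0.05], [-0.0543, 0.0405, 0.05], [-0.0604, 0.0969, 0.05]] [-0.01371261  0.07348915  0.05      ]
yaw rel 0.10879894255080516 0.0877849476886556
[[0.03, 0.1081, 0.0375], [0.0328, 0.0519, 0.0346], [-0.0541, 0.0421, 0.0394], [-0.0591, 0.0984, 0.0337], [-0.0276, -0.0642, 0.0767], [-0.0899, -0.1085, 0.0123], [-0.028, -0.12, 0.0207], [0.0915, 0.1765, 0.0111], [0.0908, -0.0255, 0.0141], [-0.1303, -0.0247, 0.0186], [-0.1314, 0.1771, 0.0163]]
[[0.5777, 0.164, 0.0375], [0.5916, 0.1094, 0.0346], [0.5084, 0.0826, 0.0394], [0.4923, 0.1369, 0.0337], [0.5552, -0.0163, 0.0767], [0.503, -0.072, 0.0123], [0.5659, -0.0711, 0.0207], [0.6245, 0.2431, 0.0111], [0.6637, 0.0449, 0.0141], [0.4469, 0.0021, 0.0186], [0.4059, 0.1998, 0.0163]]
handle .082 [[-0.02748466 -0.06496836  0.082     ]] red .013 [[-0.09084943 -0.10749469  0.024     ]
 [-0.02948185 -0.1020309   0.024     ]]
obst [[ 0.41653214  0.3512062   0.08      ]
 [ 0.36538397 -0.38488473  0.08      ]
 [ 0.57506909 -0.40003117  0.08      ]]
```

```bash
cat >> h.py <<'E'
def goto(xyz,ydeg):
    """shift/turn in tool axes to TCP xyz, tool pointing down, tool y at world angle ydeg"""
    s=ctrl.get_state(); R0=R.from_rotvec(s['orientation']).as_matrix(); t=np.radians(ydeg)
    y=np.array([np.cos(t),np.sin(t),0]);z=np.array([0,0,-1.]);G=np.c_[np.cross(y,z),y,z]
    d=R0.T@(np.array(xyz)-s['ee_pos']); w=R.from_matrix(R0.T@G).as_rotvec(degrees=True)
    print('t',round(s['clock'],2),'pos',np.round(s['ee_pos'],4),'F',np.round(s['contact_force'],1),'w',round(s['gripper_width'],4),'gf',np.round(s['gripper_force'],1));print('d mm',(d*1e3).round(1),'a deg',w.round(2),'j7',s['joint_positions'].__getitem__(6))
def jig(x,y): a,r,t,_=jigfit(); return r@[x,y]+t
E
python3 - <<'E'
from h import *
a=.19848; b=a+.109
c=jig(-.0137,.0735)-.025*np.array([np.cos(b),np.sin(b)]);print(c,np.degrees(b)+90)
goto([*c,.15],np.degrees(b)+90)
E
```

```text
[0.51792596 0.11385542] 107.61730628468256
t 0.1 pos [0.2588 0.5958 0.2388] F [-0.2  0.5  0.9] w 0.0868 gf 0.0
d mm [-429.6 -338.7   89.3] a deg [-8.00e-02 -2.00e-02 -4.11e+01] j7 -0.058496931948150886
```

>>> {"api": "drive_tool", "payload": {
  "deltas": [
    {"tx": -0.16, "ty": -0.126, "az": -20},
    {"tx": -0.16, "ty": -0.126, "az": -20},
    {"tx": -0.16, "ty": -0.126, "az": -20},
    {"tx": -0.16, "ty": -0.126, "az": -20},
    {"tx": -0.16, "ty": -0.126, "az": -20}
  ]
}}

```text
invalid input at $.deltas[0]: expected keys tx, ty, tz, ax, ay, az, grip
```

```bash
python3 -c "
from h import *
goto([.5179,.1139,.15],107.6)"
```

```text
t 0.1 pos [0.2588 0.5958 0.2388] F [-0.2  0.5  0.9] w 0.0868 gf 0.0
d mm [-429.6 -338.7   89.3] a deg [-8.000e-02 -2.000e-02 -4.108e+01] j7 -0.058496931948150886
```

All keys needed.

>>> {"api": "drive_tool", "payload": {
  "deltas": [
    {"tx": -0.16, "ty": -0.126, "tz": 0, "ax": 0, "ay": 0, "az": -20, "grip": 0.087},
    {"tx": -0.16, "ty": -0.126, "tz": 0, "ax": 0, "ay": 0, "az": -20, "grip": 0.087},
    {"tx": -0.16, "ty": -0.126, "tz": 0, "ax": 0, "ay": 0, "az": -20, "grip": 0.087},
    {"tx": -0.16, "ty": -0.126, "tz": 0, "ax": 0, "ay": 0, "az": -20, "grip": 0.087},
    {"tx": -0.16, "ty": -0.126, "tz": 0, "ax": 0, "ay": 0, "az": -20, "grip": 0.087}
  ]
}}

```text
clock: 0.52
ee_pos: [0.3566, 0.4141, 0.2392]
orientation: [-0.096, -3.14, 0.001]
contact_force: [0.7, -0.0, -0.2]
gripper_width: 0.0872
gripper_force: 0.0
```

```bash
python3 -c "
from h import *
goto([.5179,.1139,.15],107.6)"
```

```text
t 0.52 pos [0.3566 0.4141 0.2392] F [ 0.7 -0.  -0.2] w 0.0872 gf 0.0
d mm [-179.4 -289.7   89.4] a deg [-4.00e-02 -1.00e-02 -2.11e+01] j7 0.5782216082041011
```

>>> {"api": "drive_tool", "payload": {
  "deltas": [
    {"tx": -0.108, "ty": -0.174, "tz": 0, "ax": 0, "ay": 0, "az": -12, "grip": 0.087},
    {"tx": -0.108, "ty": -0.174, "tz": 0, "ax": 0, "ay": 0, "az": -12, "grip": 0.087},
    {"tx": -0.108, "ty": -0.174, "tz": 0, "ax": 0, "ay": 0, "az": -12, "grip": 0.087},
    {"tx": -0.108, "ty": -0.174, "tz": 0, "ax": 0, "ay": 0, "az": -12, "grip": 0.087},
    {"tx": -0.108, "ty": -0.174, "tz": 0, "ax": 0, "ay": 0, "az": -12, "grip": 0.087}
  ]
}}

```text
clock: 0.93
ee_pos: [0.4532, 0.2344, 0.2395]
orientation: [0.233, -3.133, -0.0]
contact_force: [1.6, 0.5, 0.2]
gripper_width: 0.0871
gripper_force: 0.0
```

```bash
python3 -c "
from h import *
goto([.5179,.1139,.15],107.6)"
```

```text
t 0.93 pos [0.4532 0.2344 0.2395] F [1.6 0.5 0.2] w 0.0871 gf 0.0
d mm [ -46.2 -128.7   89.5] a deg [ 0.   -0.01 -9.09] j7 1.1661681603137628
```

>>> {"api": "drive_tool", "payload": {
  "deltas": [
    {"tx": -0.046, "ty": -0.129, "tz": 0.089, "ax": 0, "ay": 0, "az": -9.1, "grip": 0.087},
    {"tx": -0.046, "ty": -0.129, "tz": 0.089, "ax": 0, "ay": 0, "az": -9.1, "grip": 0.087},
    {"tx": -0.046, "ty": -0.129, "tz": 0.089, "ax": 0, "ay": 0, "az": -9.1, "grip": 0.087},
    {"tx": -0.046, "ty": -0.129, "tz": 0.089, "ax": 0, "ay": 0, "az": -9.1, "grip": 0.087},
    {"tx": -0.046, "ty": -0.129, "tz": 0.089, "ax": 0, "ay": 0, "az": -9.1, "grip": 0.087}
  ]
}}

```text
clock: 1.35
ee_pos: [0.5174, 0.1077, 0.1464]
orientation: [0.468, -3.101, 0.007]
contact_force: [0.4, -0.9, 0.3]
gripper_width: 0.0873
gripper_force: 0.0
```

```bash
cat >> h.py <<'E'
def wT(s):
    T=np.eye(4);T[:3,:3]=R.from_rotvec(s['orientation']).as_matrix();T[:3,3]=s['ee_pos']
    p=ctrl.camera_params('wrist');return np.array(p['mtx']),T@np.array(p['tool_from_camera'])
def wplane(KT,uv,z):
    K,T=KT;uv=np.atleast_2d(uv).astype(float)
    d=np.c_[(uv[:,0]-K[0,2])/K[0,0],-(uv[:,1]-K[1,2])/K[1,1],-np.ones(len(uv))]@T[:3,:3].T
    o=T[:3,3]; return o+d*((z-o[2])/d[:,2])[:,None]
E
python3 -c "
from h import *
goto([.5179,.1139,.043],107.6)
s=ctrl.get_state();np.savez('w1.npz',T=wT(s)[1],K=wT(s)[0]);snap('wrist','w1.png')"
```

```text
t 1.35 pos [0.5174 0.1077 0.1464] F [ 0.4 -0.9  0.3] w 0.0873 gf 0.0
d mm [ -2.9   6.1 103.3] a deg [-0.21 -0.32 -0.44] j7 1.636549954833897
```

View pics/w1.png

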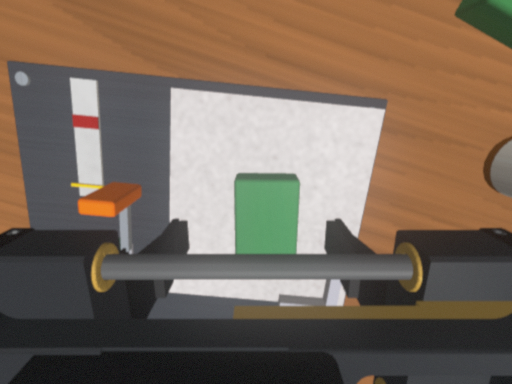

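The wrist view shows the block square in the image (columns 235–299, near top edge at row 181), lying between the fingers and slightly to the right of the image centre.

```bash
python3 -c "
from h import *
f=np.load('w1.npz');KT=(f['K'],f['T'])
a,r,t,_=jigfit()
P=wplane(KT,[(236,182),(298,182),(237,250),(298,250)],.05);print(((P[:,:2]-t)@r).round(4).tolist(),P.round(4).tolist())
d=P[2]-P[0];e=P[3]-P[1];print(np.degrees(np.arctan2(d[1],d[0])),np.degrees(np.arctan2(e[1],e[0])))
Q=wplane(KT,[(86,122)],.016);H=wplane(KT,[(84,186)],.024);print('red',(Q[:,:2]-t)@r,'pointer',(H[:,:2]-t)@r)
Q=wplane(KT,[(84,198),(140,186)],.082);print('handletop',(Q[:,:2]-t)@r)
S=wplane(KT,[(171,88),(385,106)],.02);print('stage',(S[:,:2]-t)@r)
goto([.5179,.1139,.043],107.6)
"
```

```text
[[-0.0525, 0.0456], [-0.0581, 0.1006], [0.0146, 0.052], [0.0086, 0.1102]] [[0.5092, 0.0864, 0.05], [0.4929, 0.1393, 0.05], [0.5737, 0.1059, 0.05], [0.5564, 0.1618, 0.05]]
16.7927726714759 19.502260655807888
red [[-0.08819524 -0.10432407]] pointer [[-0.02615564 -0.10579958]]
handletop [[-0.03596168 -0.07083787]
 [-0.05031534 -0.02673384]]
stage [[-0.12712277 -0.02230741]
 [-0.13126514  0.17596626]]
t 1.4 pos [0.517  0.1112 0.148 ] F [0.3 0.8 0.4] w 0.0868 gf 0.0
d mm [ -2.2   2.5 105. ] a deg [-0.11 -0.26 -0.35] j7 1.6324700198736823
```

>>> {"api": "drive_tool", "payload": {
  "deltas": [
    {"tx": -0.002, "ty": 0.003, "tz": 0.04, "ax": 0, "ay": 0, "az": 0, "grip": 0.087},
    {"tx": -0.002, "ty": 0.003, "tz": 0.07, "ax": 0, "ay": 0, "az": 0, "grip": 0.087},
    {"tx": -0.002, "ty": 0.003, "tz": 0.09, "ax": 0, "ay": 0, "az": 0, "grip": 0.087},
    {"tx": -0.002, "ty": 0.003, "tz": 0.1, "ax": 0, "ay": 0, "az": 0, "grip": 0.087},
    {"tx": -0.002, "ty": 0.003, "tz": 0.1, "ax": 0, "ay": 0, "az": 0, "grip": 0.087}
  ]
}}

```text
clock: 1.82
ee_pos: [0.5168, 0.1196, 0.0488]
orientation: [0.482, -3.101, 0.001]
contact_force: [-0.7, -0.2, 0.6]
gripper_width: 0.0873
gripper_force: 0.0
```

```bash
python3 -c "
from h import *
goto([.5179,.1139,.043],107.6)"
```

```text
t 1.82 pos [0.5168 0.1196 0.0488] F [-0.7 -0.2  0.6] w 0.0873 gf 0.0
d mm [ 0.7 -5.8  5.8] a deg [-0.01 -0.21  0.08] j7 1.6742676935145135
```

>>> {"api": "drive_tool", "payload": {
  "deltas": [
    {"tx": 0, "ty": -0.003, "tz": 0.006, "ax": 0, "ay": 0, "az": 0, "grip": 0.087},
    {"tx": 0, "ty": -0.003, "tz": 0.006, "ax": 0, "ay": 0, "az": 0, "grip": 0.066},
    {"tx": 0, "ty": -0.003, "tz": 0.006, "ax": 0, "ay": 0, "az": 0, "grip": 0.05},
    {"tx": 0, "ty": -0.003, "tz": 0.006, "ax": 0, "ay": 0, "az": 0, "grip": 0.05},
    {"tx": 0, "ty": -0.003, "tz": 0.006, "ax": 0, "ay": 0, "az": 0, "grip": 0.05}
  ],
  "squeeze": 8
}}

```text
clock: 2.23
ee_pos: [0.5198, 0.1167, 0.0455]
orientation: [-0.481, 3.103, 0.001]
contact_force: [-1.2, -0.6, -0.1]
gripper_width: 0.0681
gripper_force: 0.0
```

>>> {"api": "drive_tool", "payload": {
  "deltas": [
    {"tx": 0, "ty": 0, "tz": 0, "ax": 0, "ay": 0, "az": 0, "grip": 0.05},
    {"tx": 0, "ty": 0, "tz": 0, "ax": 0, "ay": 0, "az": 0, "grip": 0.05},
    {"tx": 0, "ty": 0, "tz": 0, "ax": 0, "ay": 0, "az": 0, "grip": 0.05}
  ]
}}

```text
clock: 2.48
ee_pos: [0.5195, 0.1168, 0.0451]
orientation: [-0.481, 3.104, 0.001]
contact_force: [-2.0, 0.3, 4.8]
gripper_width: 0.0598
gripper_force: 8.0
```

```bash
python3 -c "
from h import *
p=jig(.035-.025,.12);print(p)
goto([*p,.043],90+np.degrees(.19848))"
```

```text
[0.55581917 0.17168214]
t 2.48 pos [0.5195 0.1168 0.0451] F [-2.   0.3  4.8] w 0.0598 gf 8.0
d mm [-51.3  41.3   2.2] a deg [0.03 0.04 6.25] j7 1.6841786390600253
```

>>> {"api": "drive_tool", "payload": {
  "deltas": [
    {"tx": -0.009, "ty": 0.007, "tz": 0, "ax": 0, "ay": 0, "az": 1.5, "grip": 0.05},
    {"tx": -0.018, "ty": 0.014, "tz": 0, "ax": 0, "ay": 0, "az": 3, "grip": 0.05},
    {"tx": -0.027, "ty": 0.021, "tz": 0, "ax": 0, "ay": 0, "az": 4.5, "grip": 0.05},
    {"tx": -0.035, "ty": 0.028, "tz": 0, "ax": 0, "ay": 0, "az": 6.2, "grip": 0.05},
    {"tx": -0.043, "ty": 0.034, "tz": 0, "ax": 0, "ay": 0, "az": 6.2, "grip": 0.05}
  ]
}}

```text
clock: 2.9
ee_pos: [0.5495, 0.1602, 0.0446]
orientation: [0.307, -3.124, 0.003]
contact_force: [-5.3, -7.0, 9.5]
gripper_width: 0.0601
gripper_force: 8.0
```

```bash
python3 -c "
from h import *
p=jig(.035-.025,.12)
snap('top','t1.png')
goto([*p,.044],90+np.degrees(.19848))
im=cv2.imread('pics/t1.png')[105:225,165:300];cv2.imwrite('pics/t1c.png',cv2.resize(im,None,fx=5,fy=5,interpolation=cv2.INTER_CUBIC))"
```

```text
t 2.95 pos [0.5507 0.1626 0.0447] F [ 0.7 -0.2 -0.2] w 0.0599 gf 8.0
d mm [-6.8  7.9  0.7] a deg [-0.04 -0.02  0.03] j7 1.5326683068788944
```

View pics/t1c.png

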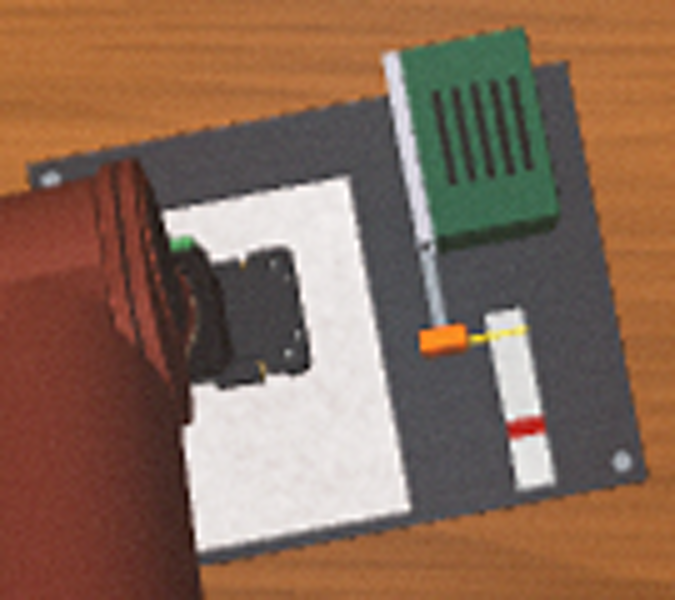

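The arm hides the block in this view, so I go on by force: y first, slowly.

>>> {"api": "drive_tool", "payload": {
  "deltas": [
    {"tx": 0, "ty": 0.003, "tz": 0, "ax": 0, "ay": 0, "az": 0, "grip": 0.05},
    {"tx": 0, "ty": 0.005, "tz": 0, "ax": 0, "ay": 0, "az": 0, "grip": 0.05},
    {"tx": 0, "ty": 0.007, "tz": 0, "ax": 0, "ay": 0, "az": 0, "grip": 0.05},
    {"tx": 0, "ty": 0.007, "tz": 0, "ax": 0, "ay": 0, "az": 0, "grip": 0.05},
    {"tx": 0, "ty": 0.007, "tz": 0, "ax": 0, "ay": 0, "az": 0, "grip": 0.05}
  ]
}}

```text
clock: 3.37
ee_pos: [0.5485, 0.1685, 0.0447]
orientation: [-0.312, 3.126, -0.0]
contact_force: [1.4, -3.7, 2.1]
gripper_width: 0.0602
gripper_force: 8.0
```

>>> {"api": "drive_tool", "payload": {
  "deltas": [
    {"tx": -0.002, "ty": 0, "tz": 0, "ax": 0, "ay": 0, "az": 0, "grip": 0.05},
    {"tx": -0.004, "ty": 0, "tz": 0, "ax": 0, "ay": 0, "az": 0, "grip": 0.05},
    {"tx": -0.005, "ty": 0, "tz": 0, "ax": 0, "ay": 0, "az": 0, "grip": 0.05},
    {"tx": -0.005, "ty": 0, "tz": 0, "ax": 0, "ay": 0, "az": 0, "grip": 0.05},
    {"tx": -0.005, "ty": 0, "tz": 0, "ax": 0, "ay": 0, "az": 0, "grip": 0.05}
  ]
}}

```text
clock: 3.78
ee_pos: [0.5515, 0.1697, 0.0442]
orientation: [0.313, -3.122, -0.0]
contact_force: [-6.8, -3.6, 7.7]
gripper_width: 0.06
gripper_force: 8.0
```

```bash
python3 -c "
from h import *
p=jig(.035-.025,.12)
goto([*p,.044],90+np.degrees(.19848))"
```

```text
t 3.78 pos [0.5515 0.1697 0.0442] F [-6.8 -3.6  7.7] w 0.06 gf 8.0
d mm [-4.7  1.1  0.1] a deg [ 0.03 -0.23  0.07] j7 1.5248977114624773
```

>>> {"api": "drive_tool", "payload": {
  "deltas": [
    {"tx": -0.002, "ty": 0, "tz": 0, "ax": 0, "ay": 0, "az": 0, "grip": 0.05},
    {"tx": -0.004, "ty": 0, "tz": 0, "ax": 0, "ay": 0, "az": 0, "grip": 0.05},
    {"tx": -0.004, "ty": 0, "tz": 0, "ax": 0, "ay": 0, "az": 0, "grip": 0.05},
    {"tx": -0.004, "ty": 0, "tz": 0, "ax": 0, "ay": 0, "az": 0, "grip": 0.05}
  ]
}}

```text
clock: 4.12
ee_pos: [0.5557, 0.1711, 0.0441]
orientation: [0.313, -3.123, -0.001]
contact_force: [-4.6, -1.1, 4.8]
gripper_width: 0.0598
gripper_force: 8.0
```

>>> {"api": "drive_tool", "payload": {
  "deltas": [
    {"tx": 0, "ty": 0.002, "tz": 0, "ax": 0, "ay": 0, "az": 0, "grip": 0.05},
    {"tx": 0, "ty": 0.003, "tz": 0, "ax": 0, "ay": 0, "az": 0, "grip": 0.05},
    {"tx": 0, "ty": 0.003, "tz": 0, "ax": 0, "ay": 0, "az": 0, "grip": 0.05},
    {"tx": 0, "ty": 0.003, "tz": 0, "ax": 0, "ay": 0, "az": 0, "grip": 0.05}
  ]
}}

```text
clock: 4.45
ee_pos: [0.5561, 0.1737, 0.0441]
orientation: [0.313, -3.125, -0.0]
contact_force: [-1.8, -1.5, -1.3]
gripper_width: 0.0595
gripper_force: 8.0
```

```bash
python3 -c "
from h import *
p=jig(.035-.025,.12)
goto([*p,.044],90+np.degrees(.19848))
print(ctrl.get_state()['moment'])"
```

```text
t 4.45 pos [0.5561 0.1737 0.0441] F [-1.8 -1.5 -1.3] w 0.0595 gf 8.0
d mm [ 0.7 -2.   0.1] a deg [ 0.02 -0.07  0.07] j7 1.5218920654837178
[-0.228951    0.5624812  -0.00793042]
```

>>> {"api": "drive_tool", "payload": {
  "deltas": [
    {"tx": 0, "ty": 0.002, "tz": 0, "ax": 0, "ay": 0, "az": 0, "grip": 0.05},
    {"tx": 0, "ty": 0.004, "tz": 0, "ax": 0, "ay": 0, "az": 0, "grip": 0.05},
    {"tx": 0, "ty": 0.004, "tz": 0, "ax": 0, "ay": 0, "az": 0, "grip": 0.05},
    {"tx": 0, "ty": 0.004, "tz": 0, "ax": 0, "ay": 0, "az": 0, "grip": 0.05}
  ]
}}

```text
clock: 4.78
ee_pos: [0.5558, 0.174, 0.044]
orientation: [0.308, -3.125, 0.006]
contact_force: [-1.3, -11.3, 0.1]
gripper_width: 0.0599
gripper_force: 8.0
```

>>> {"api": "drive_tool", "payload": {
  "deltas": [
    {"tx": -0.002, "ty": 0, "tz": 0, "ax": 0, "ay": 0, "az": 0, "grip": 0.05},
    {"tx": -0.004, "ty": 0, "tz": 0, "ax": 0, "ay": 0, "az": 0, "grip": 0.05},
    {"tx": -0.004, "ty": 0, "tz": 0, "ax": 0, "ay": 0, "az": 0, "grip": 0.05},
    {"tx": -0.004, "ty": 0, "tz": 0, "ax": 0, "ay": 0, "az": 0, "grip": 0.05}
  ]
}}

```text
clock: 5.12
ee_pos: [0.5582, 0.1742, 0.0435]
orientation: [0.308, -3.121, 0.007]
contact_force: [-6.7, -13.2, 2.9]
gripper_width: 0.0598
gripper_force: 8.0
```

```bash
python3 -c "
from h import *
p=jig(.035-.025,.12)
goto([*p,.044],90+np.degrees(.19848))
print(ctrl.get_state()['moment'])"
```

```text
t 5.12 pos [0.5582 0.1742 0.0435] F [ -6.7 -13.2   2.9] w 0.0598 gf 8.0
d mm [ 2.8 -2.  -0.5] a deg [-0.21 -0.32 -0.11] j7 1.51702571375235
[-2.87991703  1.5275922  -0.2033452 ]
```

>>> {"api": "drive_tool", "payload": {
  "deltas": [
    {"tx": -0.002, "ty": -0.002, "tz": 0, "ax": 0, "ay": 0, "az": 0, "grip": 0.05},
    {"tx": -0.004, "ty": -0.002, "tz": 0, "ax": 0, "ay": 0, "az": 0, "grip": 0.05},
    {"tx": -0.004, "ty": -0.002, "tz": 0, "ax": 0, "ay": 0, "az": 0, "grip": 0.05},
    {"tx": -0.004, "ty": -0.002, "tz": 0, "ax": 0, "ay": 0, "az": 0, "grip": 0.05}
  ]
}}

```text
clock: 5.45
ee_pos: [0.5626, 0.175, 0.0435]
orientation: [0.31, -3.122, 0.004]
contact_force: [-5.6, -7.5, 0.6]
gripper_width: 0.06
gripper_force: 8.0
```

>>> {"api": "drive_tool", "payload": {
  "deltas": [
    {"tx": -0.002, "ty": 0, "tz": 0, "ax": 0, "ay": 0, "az": 0, "grip": 0.05},
    {"tx": -0.004, "ty": 0, "tz": 0, "ax": 0, "ay": 0, "az": 0, "grip": 0.05},
    {"tx": -0.004, "ty": 0, "tz": 0, "ax": 0, "ay": 0, "az": 0, "grip": 0.05},
    {"tx": -0.004, "ty": 0, "tz": 0, "ax": 0, "ay": 0, "az": 0, "grip": 0.05}
  ]
}}

```text
clock: 5.78
ee_pos: [0.5655, 0.1756, 0.0431]
orientation: [0.31, -3.12, 0.004]
contact_force: [-8.3, -8.2, 0.3]
gripper_width: 0.0598
gripper_force: 8.0
```

```bash
python3 -c "
from h import *
p=jig(.035-.025,.12)
goto([*p,.044],90+np.degrees(.19848))
print(ctrl.get_state()['moment'])"
```

```text
t 5.78 pos [0.5655 0.1756 0.0431] F [-8.3 -8.2  0.3] w 0.0598 gf 8.0
d mm [10.2 -1.9 -0.8] a deg [-0.11 -0.38 -0.01] j7 1.5254956689472245
[-1.71440023  1.94043821 -0.01911011]
```

```bash
python3 -c "
from h import *
s=ctrl.get_state();K,T=wT(s);np.savez('w2.npz',T=T,K=K);snap('wrist','w2.png')
a,r,t,_=jigfit();print('tcp jig',(s['ee_pos'][:2]-t)@r)"
```

```text
tcp jig [0.02023461 0.12193721]
```

View pics/w2.png

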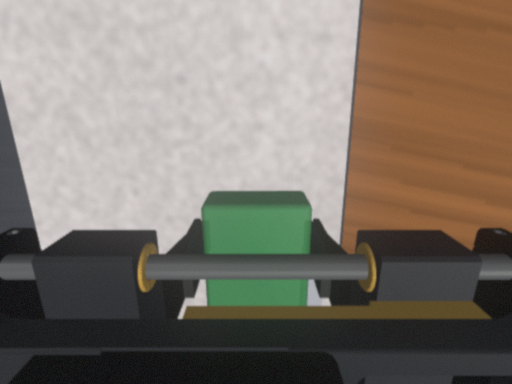

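```bash
python3 -c "
from h import *
f=np.load('w2.npz');KT=(f['K'],f['T']);a,r,t,_=jigfit()
J=lambda uv,z:((wplane(KT,uv,z)[:,:2]-t)@r).round(4).tolist()
print('bottom',J([(207,192),(307,192)],.021),'top',J([(205,207),(310,207)],.049))
im=cv2.imread('pics/w2.png');print(im[184:216:2,256].tolist())
f=np.load('w1.npz');KT=(f['K'],f['T'])
print('w1 near bottom/top',J([(238,174),(297,174)],.021),J([(236,182),(298,182)],.049))
"
```

```text
bottom [[-0.0069, 0.0917], [-0.0069, 0.154]] top [[-0.007, 0.0955], [-0.007, 0.1508]]
[[197, 200, 204], [195, 197, 202], [192, 194, 201], [161, 166, 166], [81, 97, 80], [75, 92, 72], [74, 93, 72], [74, 92, 72], [73, 92, 70], [73, 92, 70], [79, 103, 71], [85, 119, 77], [89, 129, 79], [96, 139, 85], [98, 143, 86], [97, 141, 84]]
w1 near bottom/top [[-0.0531, 0.0454], [-0.0591, 0.1036]] [[-0.0523, 0.0456], [-0.0579, 0.1008]]
```

The block's near edge is at row 192–206, which puts it at jig x −7 mm where −10 would be flush. That is within calibration, and both push forces are steady, so it is against both stops. Now I open and rise.

>>> {"api": "drive_tool", "payload": {
  "deltas": [
    {"tx": 0, "ty": 0, "tz": 0, "ax": 0, "ay": 0, "az": 0, "grip": 0.065},
    {"tx": 0.002, "ty": -0.001, "tz": 0, "ax": 0, "ay": 0, "az": 0, "grip": 0.076},
    {"tx": 0.004, "ty": -0.002, "tz": 0, "ax": 0, "ay": 0, "az": 0, "grip": 0.076},
    {"tx": 0.004, "ty": -0.002, "tz": 0, "ax": 0, "ay": 0, "az": 0, "grip": 0.076}
  ]
}}

```text
clock: 6.17
ee_pos: [0.5648, 0.1756, 0.0448]
orientation: [-0.313, 3.125, 0.001]
contact_force: [-0.1, 0.3, 1.8]
gripper_width: 0.0739
gripper_force: 0.0
```

>>> {"api": "drive_tool", "payload": {
  "deltas": [
    {"tx": 0, "ty": 0, "tz": -0.03, "ax": 0, "ay": 0, "az": 0, "grip": 0.076},
    {"tx": 0, "ty": 0, "tz": -0.06, "ax": 0, "ay": 0, "az": 0, "grip": 0.076},
    {"tx": 0, "ty": 0, "tz": -0.09, "ax": 0, "ay": 0, "az": 0, "grip": 0.076},
    {"tx": 0, "ty": 0, "tz": -0.12, "ax": 0, "ay": 0, "az": 0, "grip": 0.076}
  ]
}}

```text
clock: 6.5
ee_pos: [0.5648, 0.1756, 0.1664]
orientation: [-0.313, 3.125, 0.001]
contact_force: [0.3, 0.8, 0.0]
gripper_width: 0.0759
gripper_force: 0.0
```

```bash
python3 -c "
from h import *
p=jig(-.0275,-.065);print(p)
goto([*p,.165],np.degrees(.19848))"
```

```text
[ 0.55553409 -0.01708007]
t 6.5 pos [0.5648 0.1756 0.1664] F [0.3 0.8 0. ] w 0.0759 gf 0.0
d mm [  47.3 -187.     1.2] a deg [8.000e-02 3.000e-02 9.007e+01] j7 1.481811889665424
```

>>> {"api": "drive_tool", "payload": {
  "deltas": [
    {"tx": 0.047, "ty": -0.187, "tz": 0, "ax": 0, "ay": 0, "az": 35, "grip": 0.06},
    {"tx": 0.047, "ty": -0.187, "tz": 0, "ax": 0, "ay": 0, "az": 35, "grip": 0.06},
    {"tx": 0.047, "ty": -0.187, "tz": 0, "ax": 0, "ay": 0, "az": 35, "grip": 0.06},
    {"tx": 0.047, "ty": -0.187, "tz": 0, "ax": 0, "ay": 0, "az": 35, "grip": 0.06},
    {"tx": 0.047, "ty": -0.187, "tz": 0, "ax": 0, "ay": 0, "az": 35, "grip": 0.06}
  ]
}}

```text
clock: 6.92
ee_pos: [0.5556, -0.022, 0.1655]
orientation: [0.656, 3.07, 0.0]
contact_force: [0.5, -0.6, -0.1]
gripper_width: 0.0607
gripper_force: 0.0
```

>>> {"api": "drive_tool", "payload": {
  "deltas": [
    {"tx": 0, "ty": 0, "tz": 0, "ax": 0, "ay": 0, "az": 35, "grip": 0.06},
    {"tx": 0, "ty": 0, "tz": 0, "ax": 0, "ay": 0, "az": 35, "grip": 0.06},
    {"tx": 0, "ty": 0, "tz": 0, "ax": 0, "ay": 0, "az": 35, "grip": 0.06},
    {"tx": 0, "ty": 0, "tz": 0, "ax": 0, "ay": 0, "az": 35, "grip": 0.06},
    {"tx": 0, "ty": 0, "tz": 0, "ax": 0, "ay": 0, "az": 35, "grip": 0.06}
  ]
}}

```text
clock: 7.33
ee_pos: [0.5562, -0.0171, 0.1651]
orientation: [1.545, 2.734, 0.002]
contact_force: [-0.2, 0.6, -0.6]
gripper_width: 0.0602
gripper_force: 0.0
```

>>> {"api": "drive_tool", "payload": {
  "deltas": [
    {"tx": 0, "ty": 0, "tz": 0, "ax": 0, "ay": 0, "az": 20, "grip": 0.06},
    {"tx": 0, "ty": 0, "tz": 0, "ax": 0, "ay": 0, "az": 20, "grip": 0.06},
    {"tx": 0, "ty": 0, "tz": 0, "ax": 0, "ay": 0, "az": 20, "grip": 0.06},
    {"tx": 0, "ty": 0, "tz": 0, "ax": 0, "ay": 0, "az": 20, "grip": 0.06}
  ]
}}

```text
clock: 7.67
ee_pos: [0.5562, -0.017, 0.165]
orientation: [1.994, 2.427, 0.002]
contact_force: [-0.2, -0.0, -0.3]
gripper_width: 0.0597
gripper_force: 0.0
```

```bash
python3 -c "
from h import *
p=jig(-.0275,-.065);goto([*p,.165],np.degrees(.19848))
s=ctrl.get_state();K,T=wT(s);np.savez('w3.npz',T=T,K=K);w=snap('wrist','w3.png');t=snap('top','t2.png');c=snap('scene','s2.png')
f=lambda i:cv2.resize(i[...,::-1],None,fx=4,fy=4,interpolation=cv2.INTER_CUBIC)
A=f(c[215:290,240:340]);B=f(t[130:205,160:260])
W=cv2.resize(w[...,::-1],(400,300));o=np.hstack([A,B]);o=np.vstack([o,np.hstack([W,np.zeros_like(W)])]);cv2.imwrite('pics/m2.png',o)"
```

```text
t 7.67 pos [ 0.5562 -0.017   0.165 ] F [-0.2 -0.  -0.3] w 0.0597 gf 0.0
d mm [ 0.  -0.6 -0. ] a deg [ 0.08 -0.01 -0.18] j7 0.2856535704520826
```

View pics/m2.png

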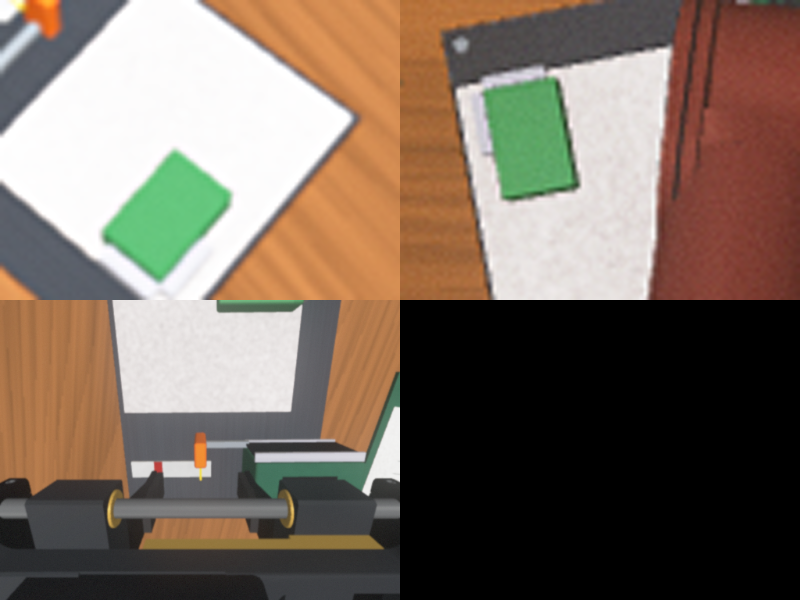

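The block sits flush in the L of both stops in the top and scene crops. The wrist crop shows the handle top at about (200,454) in the mosaic and the red band at (158,467). I measure both, and the block's angle.

```bash
python3 -c "
from h import *
a,r,t,_=jigfit()
f=np.load('w3.npz');KT=(f['K'],f['T'])
im=cv2.imread('pics/w3.png');h=cv2.cvtColor(im,cv2.COLOR_BGR2HSV)
def comp(m):
    n,l,st,c=cv2.connectedComponentsWithStats(m.astype(np.uint8));i=1+st[1:,4].argmax();return st[i],c[i],l==i
sub=np.zeros(h.shape[:2],bool);sub[150:240,150:300]=1
hp=(h[...,0]>6)&(h[...,0]<16)&(h[...,1]>190)&(h[...,2]>110)&sub; st,c,_=comp(hp);print('handle px',st,c)
rd=((h[...,0]<5)|(h[...,0]>174))&(h[...,1]>150)&sub; sr,cr,_=comp(rd);print('red',sr,cr)
yl=(h[...,0]>22)&(h[...,0]<34)&(h[...,1]>120)&sub; sy,cy,_=comp(yl);print('yel',sy,cy)
J=lambda uv,z:((wplane(KT,uv,z)[:,:2]-t)@r).round(4).tolist()
print(im[176:218:3,256].tolist())
print('handletop centre',J([c],.082),'red',J([cr],.014),'yel',J([cy],.026))
print('tcp jig',(ctrl.get_state()['ee_pos'][:2]-t)@r)
T=cv2.imread('pics/t2.png');g=cv2.cvtColor(T,cv2.COLOR_BGR2HSV)
m=(g[...,0]>50)&(g[...,0]<75)&(g[...,1]>110);m[:,:175]=0;m[:,215:]=0;m[:140]=0;m[195:]=0
_,_,l=comp(m);cn=cv2.findContours(l.astype(np.uint8),0,1)[0][0]
q=cv2.boxPoints(cv2.minAreaRect(cn));P=plane('top',q,.05);e=(P[:,:2]-t)@r;print('glass',e.round(4).tolist(),e.mean(0));
d=max([e[1]-e[0],e[2]-e[1]],key=np.linalg.norm);print(np.arctan2(d[1],d[0]))
"
```

```text
handle px [249 182  15  33 401] [256.02743142 197.81047382]
red [198 208   9  12  98] [202.12244898 213.31632653]
yel [255 216   4  15  36] [256.41666667 223.80555556]
[[54, 98, 186], [52, 99, 187], [52, 105, 201], [52, 139, 241], [52, 143, 242], [51, 143, 242], [55, 146, 242], [52, 143, 242], [50, 142, 242], [50, 143, 242], [55, 143, 242], [49, 141, 242], [53, 142, 241], [73, 185, 231]]
handletop centre [[-0.0273, -0.0613]] red [[-0.0885, -0.1019]] yel [[-0.0272, -0.1098]]
tcp jig [-0.02722056 -0.06523908]
glass [[0.077, 0.1483], [0.0777, 0.093], [-0.0078, 0.0915], [-0.0085, 0.1467]] [0.03462356 0.11986979]
-3.1241228952131155
```

Glass is at (34.6, 119.9) mm in jig against (35, 120), and 0.017 rad off square. The handle is centred under the tool and the pull is about 61.5 mm. Next I descend and grip.

>>> {"api": "drive_tool", "payload": {
  "deltas": [
    {"tx": 0, "ty": 0, "tz": 0.035, "ax": 0, "ay": 0, "az": 0, "grip": 0.05},
    {"tx": 0, "ty": 0, "tz": 0.065, "ax": 0, "ay": 0, "az": 0, "grip": 0.05},
    {"tx": 0, "ty": 0, "tz": 0.085, "ax": 0, "ay": 0, "az": 0, "grip": 0.05},
    {"tx": 0, "ty": 0, "tz": 0.098, "ax": 0, "ay": 0, "az": 0, "grip": 0.05},
    {"tx": 0, "ty": 0, "tz": 0.098, "ax": 0, "ay": 0, "az": 0, "grip": 0.05}
  ]
}}

```text
clock: 8.23
ee_pos: [0.5541, -0.0176, 0.0642]
orientation: [-1.986, -2.431, 0.005]
contact_force: [-0.0, -0.2, 0.4]
gripper_width: 0.0505
gripper_force: 0.0
```

>>> {"api": "drive_tool", "payload": {
  "deltas": [
    {"tx": 0, "ty": 0, "tz": 0, "ax": 0, "ay": 0, "az": 0, "grip": 0.005},
    {"tx": 0, "ty": 0, "tz": 0, "ax": 0, "ay": 0, "az": 0, "grip": 0.005},
    {"tx": 0, "ty": 0, "tz": 0, "ax": 0, "ay": 0, "az": 0, "grip": 0.005},
    {"tx": 0, "ty": 0, "tz": 0, "ax": 0, "ay": 0, "az": 0, "grip": 0.005},
    {"tx": 0, "ty": 0, "tz": 0, "ax": 0, "ay": 0, "az": 0, "grip": 0.005}
  ],
  "squeeze": 35
}}

```text
clock: 8.65
ee_pos: [0.5562, -0.0175, 0.0675]
orientation: [1.989, 2.431, 0.002]
contact_force: [-0.8, -1.5, 0.3]
gripper_width: 0.0247
gripper_force: 0.0
```

```bash
python3 -c "
from h import *
s=ctrl.get_state();a,r,t,_=jigfit();x=(s['ee_pos'][:2]-t)@r
p=jig(x[0]-.0613,x[1]);goto([*p,s['ee_pos'][2]],np.degrees(.19848));print(x)"
```

```text
t 8.65 pos [ 0.5562 -0.0175  0.0675] F [-0.8 -1.5  0.3] w 0.0247 gf 0.0
d mm [  0.1 -61.3  -0.1] a deg [ 0.09 -0.01  0.06] j7 0.36854617981677423
[-0.02694625 -0.06550246]
```

>>> {"api": "drive_tool", "payload": {
  "deltas": [
    {"tx": 0, "ty": 0, "tz": 0, "ax": 0, "ay": 0, "az": 0, "grip": 0.005},
    {"tx": 0, "ty": 0, "tz": 0, "ax": 0, "ay": 0, "az": 0, "grip": 0.005},
    {"tx": 0, "ty": 0, "tz": 0, "ax": 0, "ay": 0, "az": 0, "grip": 0.005},
    {"tx": 0, "ty": 0, "tz": 0, "ax": 0, "ay": 0, "az": 0, "grip": 0.005}
  ]
}}

```text
clock: 8.98
ee_pos: [0.5561, -0.0174, 0.0669]
orientation: [1.989, 2.431, 0.001]
contact_force: [1.2, 0.7, 2.0]
gripper_width: 0.0136
gripper_force: 35.0
```

>>> {"api": "drive_tool", "payload": {
  "deltas": [
    {"tx": 0, "ty": -0.006, "tz": 0, "ax": 0, "ay": 0, "az": 0, "grip": 0.005},
    {"tx": 0, "ty": -0.012, "tz": 0, "ax": 0, "ay": 0, "az": 0, "grip": 0.005},
    {"tx": 0, "ty": -0.018, "tz": 0, "ax": 0, "ay": 0, "az": 0, "grip": 0.005},
    {"tx": 0, "ty": -0.024, "tz": 0, "ax": 0, "ay": 0, "az": 0, "grip": 0.005},
    {"tx": 0, "ty": -0.03, "tz": 0, "ax": 0, "ay": 0, "az": 0, "grip": 0.005}
  ]
}}

```text
clock: 9.4
ee_pos: [0.5264, -0.0236, 0.0669]
orientation: [1.988, 2.43, 0.002]
contact_force: [6.6, 0.8, 0.4]
gripper_width: 0.0136
gripper_force: 35.0
```

>>> {"api": "drive_tool", "payload": {
  "deltas": [
    {"tx": 0, "ty": -0.008, "tz": 0, "ax": 0, "ay": 0, "az": 0, "grip": 0.005},
    {"tx": 0, "ty": -0.016, "tz": 0, "ax": 0, "ay": 0, "az": 0, "grip": 0.005},
    {"tx": 0, "ty": -0.024, "tz": 0, "ax": 0, "ay": 0, "az": 0, "grip": 0.005},
    {"tx": 0, "ty": -0.031, "tz": 0, "ax": 0, "ay": 0, "az": 0, "grip": 0.005},
    {"tx": 0, "ty": -0.031, "tz": 0, "ax": 0, "ay": 0, "az": 0, "grip": 0.005}
  ]
}}

```text
clock: 9.82
ee_pos: [0.4959, -0.0298, 0.067]
orientation: [1.988, 2.43, 0.004]
contact_force: [10.2, 0.2, -8.3]
gripper_width: 0.0136
gripper_force: 35.0
```

>>> {"api": "drive_tool", "payload": {
  "deltas": [
    {"tx": 0, "ty": 0, "tz": 0, "ax": 0, "ay": 0, "az": 0, "grip": 0.005},
    {"tx": 0, "ty": 0, "tz": 0, "ax": 0, "ay": 0, "az": 0, "grip": 0.005},
    {"tx": 0, "ty": 0, "tz": 0, "ax": 0, "ay": 0, "az": 0, "grip": 0.005},
    {"tx": 0, "ty": 0, "tz": 0, "ax": 0, "ay": 0, "az": 0, "grip": 0.005},
    {"tx": 0, "ty": 0, "tz": 0, "ax": 0, "ay": 0, "az": 0, "grip": 0.005}
  ]
}}

```text
clock: 10.23
ee_pos: [0.4969, -0.0296, 0.067]
orientation: [1.987, 2.43, 0.004]
contact_force: [10.2, 1.5, -4.3]
gripper_width: 0.0136
gripper_force: 35.0
```

```bash
python3 -c "
from h import *
s=ctrl.get_state();a,r,t,_=jigfit();print((s['ee_pos'][:2]-t)@r,s['contact_force'],s['gripper_width'],s['gripper_force'])
w=snap('wrist','w4.png');c=snap('scene','s4.png');u=snap('top','t4.png')
A=cv2.resize(c[175:250,200:300][...,::-1],None,fx=4,fy=4,interpolation=cv2.INTER_CUBIC);B=cv2.resize(u[135:210,180:280][...,::-1],None,fx=4,fy=4,interpolation=cv2.INTER_CUBIC)
W=cv2.resize(w[100:250,150:350][...,::-1],(400,300))
D=cv2.resize(c[215:290,240:340][...,::-1],None,fx=4,fy=4,interpolation=cv2.INTER_CUBIC)
cv2.imwrite('pics/m4.png',np.vstack([np.hstack([A,B]),np.hstack([W,D])]))"
```

```text
[-0.08742152 -0.06571768] [10.1600227   1.48255847 -4.26674395] 0.013566335624854467 35.01153255812824
```

View pics/m4.png

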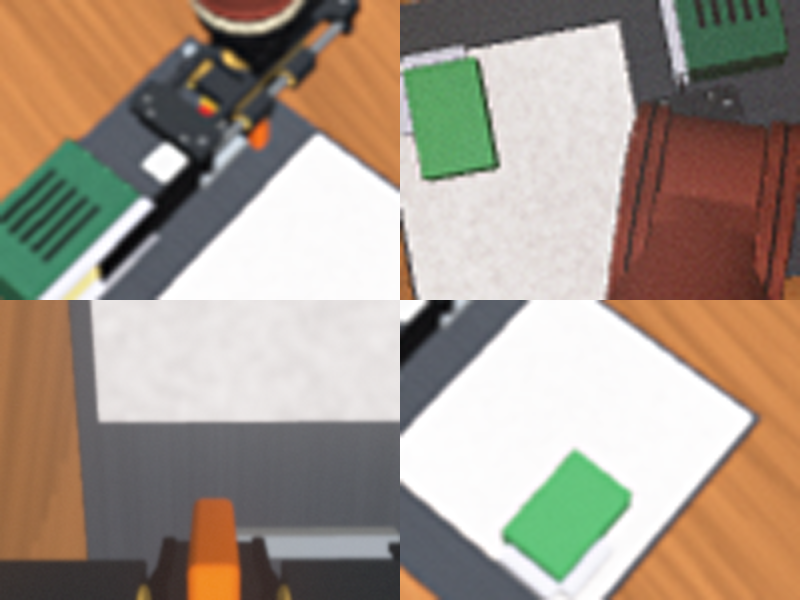

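The glass is still flush in both crops. The handle is gripped at 35 N and the spring pull reads 10 N. The pull is 60.4 mm against 61.3 mm measured from two views, so the pointer is about 1 mm from the band's centre. The band itself shows only as a red spot beside the gripper. Handing in.

```bash
python3 -c "
from h import *
s=ctrl.get_state();a,r,t,_=jigfit();print((s['ee_pos'][:2]-t)@r,np.abs(s['joint_vel']).max())
print(ctrl.finish_job())"
```

```text
[-0.08739953 -0.06573227] 0.0010189744372690402
the job is handed in; nothing more can be done
None
```

I handed the job in with the glass block flush and square against both stops and the gripper still holding the shutter, its pointer about 1 mm from the band's centre by measured pull (the gripper hid it from the cameras); no verdict came back.

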